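# Start the carving bench's dust extractor

## Task

Start the dust extractor from the grey control box on the bench, pushing with closed fingertips: first tip the rocker switch fully over by pressing down its raised end, then press the square key fully in, and last press the small flat round button fully in. Keep to that order, only push (do not pull any control up), leave the mushroom-shaped emergency stop alone and do not disturb the hammer, chisel, jar and wood offcut. Finish with the hand clear.

Things in the scene. Friction and masses are not known exactly. Their poses are not given: they have to be found in the camera images.
- console: grey painted steel control box fixed to the bench, 150 (its x) x 370 (its y) x 50 mm high, origin at the centre of its underside; x points away from the robot at yaw 0. On its flat lid (z 0.05) stand four control units in a row along its y, about 80 mm apart, in any order, each turned by up to 0.12 rad. All four have light grey moving parts on black housings.
- rocker_pad (a point): point to push: on the top of the rocker's initially raised half (the half away from the robot), 22 mm from the pivot axis, 8 mm from that half's outer end. It turns with the rocker; its y is the pivot's direction. Pushed fully over, this half lies level, 68 mm above the bench; at the start it slopes up to about 81 mm at its outer end.
- rocker_unit: the rocker switch's black housing, 74 (x) x 44 (y) x 13 mm high, on the box lid; origin at the centre of its underside. On it a V-shaped paddle, 60 mm long (x) and 34 mm wide (y), each half 30 mm long, tips about the y axis 18 mm above the origin (68 mm above the bench).
- rocker (a joint): rocker angle in rad: 0 = off (half away from the robot raised), 0.44 = fully over (that half level, the half nearer the robot raised), hard stops at both. Starts between 0 and 0.05. It has a stiff pivot (0.1 N m, about 4 N at the end) and stays where it is left.
- key_top (a point): centre of the top face of the square key, a flat cap 32 x 32 mm in a square black housing 46 x 46 mm whose top is 62 mm above the bench. Key top 76 mm above the bench at joint 0, z up, x and y along the cap's sides. The point moves with the key.
- key (a joint): It slides straight down against about 4 N of friction, stays where it is left (no spring) and has a hard stop at 0.010. joint value in m: 0 = out, 0.010 = fully in (top then 4 mm above the housing). Starts between 0 and 0.002; negative means pulled up.
- start_top (a point): centre of the top face of the small flat round start button, 24 mm in diameter, in a round black housing 40 mm in diameter whose top is 62 mm above the bench. Button top 76 mm above the bench at joint 0. The point moves with the button.
- start (a joint): It slides straight down against about 4 N of friction, stays where it is left (no spring) and has a hard stop at 0.010. joint value in m: 0 = out, 0.010 = fully in (top then 4 mm above the housing). Starts between 0 and 0.002; negative means pulled up.
- stop_top (a point): top centre of the mushroom-shaped emergency stop, a domed head 42 mm in diameter and 18 mm thick on a 20 mm stem, top 92 mm above the bench. Must be left alone.
- stop (a joint): emergency stop, travel in m: 0 as it is, positive pressed, negative pulled up; moves at about 4 N.
- mallet: loose hammer, 240 mm long, wooden handle, dark steel head, lying behind the box; origin under its middle, x along the handle towards the head. Leave alone.
- chisel: loose carving chisel, 225 mm long, 26 mm thick wooden handle, lying between the robot and the box; origin on the bench under the junction of handle and blade, x towards the blade's tip. Leave alone.
- jar: loose wax jar, 60 mm in diameter, 75 mm tall, standing beside the box; origin at the centre of its underside. Leave alone.
- offcut: loose dark wood offcut with a carved round, 100 x 45 x 40 mm, beside the box at its other end; origin at the centre of its underside. Leave alone.

How it is judged:
By the outcome, as a careful person would: the job done as asked, in the order asked, and still so for the second after the job is handed in, with the robot touching nothing.
It also fails if it takes over 38 s, if anything falls off the work surface, if the arm or the gripper's body presses on something with over 40 N, if the wrist force passes 120 N, or if a joint passes its speed limit or range.

## Robot

A 6-joint arm with a two-finger parallel gripper is mounted at the origin on the work surface. World frame = base frame: x ahead of the robot, y to its left, z up, the work surface at z = 0. Lengths are in m, angles in degrees, forces in N, time in s.
With the tool pointing down it reaches from about 0.35 to 0.875 m from the base axis. Payload 4.2 kg.
Tool frame: the origin (TCP) lies midway between the tips of the shut fingers; the grasp point (between the pads) lies 19 mm behind it; z points along the fingers, y is the line along which they close (so a half turn about z gives the same grasp; the last joint's range is limited). The gripper opens to 87 mm and grips with 3 to 60 N. Pads are 19 mm wide; open, the fingers measure 117 mm over their backs; the gripper's body (75 mm by 190 mm) begins 51 mm behind the grasp point.
Start: joints at [89.645, 22.042, 0.453, 0, -68.411, -14.817], TCP at [0.164, 0.603, 0.223] pointing down, gripper open.
Joint ranges: [-179.83, 179.83], [-69.29, 118.12], [-61.27, 80.66], [-181.25, 117.63], [-171.15, -9.14], [-177.46, 177.46]. Speed limits (degrees/s): [159.86, 159.86, 180, 180, 180, 180].

## Interface

Orientations are given as a 3x3 rotation matrix whose columns are the frame's x, y, z axes.
In Python, from station import * gives the robot as it stands.
- The arm moves only by the tool move_arm, never from a script. Its argument "targets" is text: rows parted by semicolons, each of 4 numbers parted by spaces: the shift along the world's x, y, z in units of 25 mm (1.0 is 25 mm), then the turn about the world's z in units of 5 degrees (1.0 is 5 degrees). In form: tx ty tz spin; .... A call has 1 to 10 rows; each row shifts and turns the commanded pose from where the row before left it; what a row does not reach is not made up. A row lasts 1/12 s, in which the tool goes at most 41.7 mm and 7.16 degrees, less where a joint would pass 70% of its speed; a pose out of reach is approached as far as the arm can. A call is refused whole if a number of a shift passes 1 or a number of a turn 1, either way. A call with a gripper value outside its range is refused whole. "gripper" is the finger opening in mm, from 0 to 87, set as the call begins (left out, the last holds). The fingers move at their own pace and stop on an object; the grip force is fixed at half the most. Time passes only in rows, so rows that do not move let the fingers close. It gives the time, the measured TCP pose, the force, the opening and the grip force at its end, in the units of the state.
- sense(): the state, without advancing time (a new reading comes with each control period).
- capture(name): name is "scene" or "top" or "wrist"; returns a dict with "image" (420x560x3 uint8, blue, green, red), "fx", "fy", "cx", "cy" (pixels), "world_from_camera" (4x4, takes a point from camera to world coordinates); the wrist camera has in their place "hand_eye" (4x4, takes a point from camera to tool coordinates, whose origin is the TCP and whose axes are the flange's). Camera axes: x right, y up, looking along -z (the intrinsics and any distortion apply to the point x, -y, -z); pixel columns grow to the right and rows downward; lengths in m; the calibration is good to about 2 mm. A picture is of the moment at which its call begins: read the wrist's pose just before it. There is no depth.
- finish_job(): hands the job in; it is judged then, once.
The state is a dict: "time_s": time; "joints": joint angles; "joint_velocities": joint speeds; "effort": joint torques, N m; "tcp_pos": TCP position; "ee_rot": TCP orientation; "wrist_force": force on the tool from outside, world axes, zero at the start; "moment": the same for the moment, N m; "gripper_width": opening from 0.0 (shut) to 1.0 (fully open); "gripper_force": force on a finger pad.
Only numpy, scipy, OpenCV 4.12 (cv2) and the standard library are available. Lean on these libraries where they do the work, as an engineer would, in place of code of your own. Each camera call takes 0.05 s, during which the arm holds its last target. There are 200 camera calls.

## Working session

There is one attempt and no reset: what is moved stays moved. The work goes in short steps, Python scripts to look and compute and a tool call to move; the robot and the scene stay as the last step left them, time stands still between calls to the robot, and variables do not carry over. Pictures are saved under pics/ and viewed, at most 10 in all, crops included, and the job is handed in when it is done.

Besides the shell and the picture viewer there is one more tool, called after "Request:" as name(argument=value, ...), one argument or row to a line, values as JSON. move_arm: Moves the arm, as the interface text tells. Its arguments: {"type":"object","properties":{"targets":{"type":"string"},"gripper":{"type":"number"}},"required":["targets"]}

```bash
mkdir -p pics; ls
cat > h.py <<'E'
from station import *
import numpy as np, cv2
def cam(n):
    s=sense(); c=capture(n)
    if 'hand_eye' in c:
        T=np.eye(4); T[:3,:3]=np.array(s['ee_rot']); T[:3,3]=s['tcp_pos']
        c['world_from_camera']=T@np.array(c['hand_eye'])
    c['M']=np.array(c['world_from_camera']); c['image']=np.array(c['image']); return c
def ray(c,u,v):
    d=np.array([(u-c['cx'])/c['fx'],-(v-c['cy'])/c['fy'],-1.]); return c['M'][:3,3],c['M'][:3,:3]@d
def onz(c,u,v,z):
    o,d=ray(c,u,v); return o+d*(z-o[2])/d[2]
def proj(c,p):
    q=np.linalg.inv(c['M'])@np.append(p,1); return c['cx']+c['fx']*q[0]/-q[2], c['cy']-c['fy']*q[1]/-q[2]
E
python3 - <<'E'
from h import *
for n in('scene','top'):
    c=cam(n); cv2.imwrite(f'pics/{n}0.png',c['image']); print(n,{k:v for k,v in c.items() if k not in('image','M','world_from_camera')},c['M'].round(3).tolist())
print(sense())
E
```

```text
pics
scene {'fx': 427.42325620291007, 'fy': 427.42325620291007, 'cx': 280.5373424878767, 'cy': 212.58969346987243} [[0.426, -0.618, 0.661, 1.201], [0.904, 0.28, -0.322, -0.287], [0.014, 0.735, 0.678, 0.704], [0.0, 0.0, 0.0, 1.0]]
top {'fx': 540.8271834710971, 'fy': 540.8271834710971, 'cx': 278.8330952915139, 'cy': 206.36078908965888} [[0.007, 0.995, -0.096, 0.431], [-1.0, 0.006, -0.005, 0.043], [-0.004, 0.096, 0.995, 1.431], [0.0, 0.0, 0.0, 1.0]]
{'time_s': 0.1, 'joints': array([ 8.96452354e+01,  2.20875023e+01,  3.90195496e-01, -2.69042081e-02,
       -6.84110990e+01, -1.48175864e+01]), 'joint_velocities': array([-0.02594761, -0.08516729,  0.15595013,  0.06627715,  0.01698549,
        0.00627456]), 'effort': array([-4.75103093e-05, -3.91689956e+01,  1.87936109e+01,  4.23189774e+00,
        1.34957887e-02, -7.29011458e-05]), 'tcp_pos': array([0.16340123, 0.60272261, 0.22157047]), 'ee_rot': array([[ 9.65097578e-01, -2.61890175e-01, -4.48332286e-04],
       [-2.61890552e-01, -9.65095731e-01, -1.88925970e-03],
       [ 6.20949792e-05,  1.94073395e-03, -9.99998115e-01]]), 'wrist_force': array([-0.45593413,  0.05110741, -0.04096651]), 'moment': array([ 0.03125559, -0.00128623, -0.00315605]), 'gripper_force': 0.0, 'gripper_width': 1.0045116488861092}
```

View pics/top0.png

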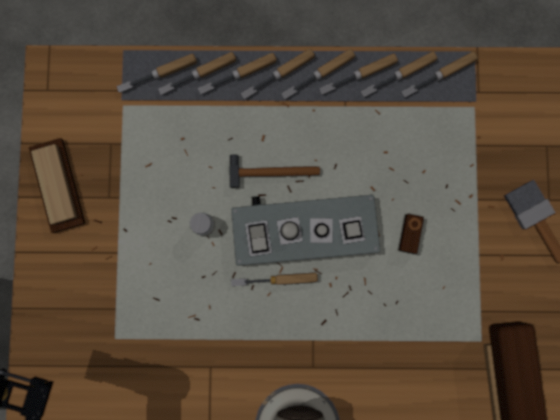

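View pics/scene0.png

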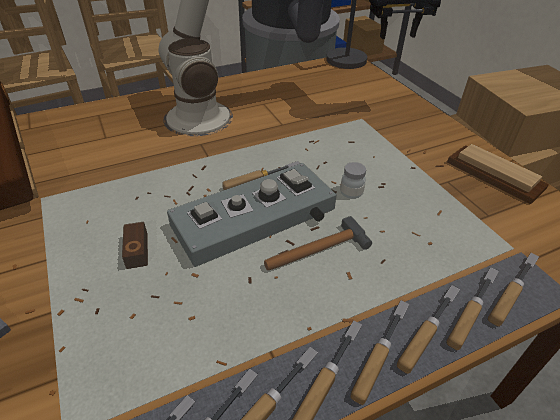

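The top view shows, left to right: rocker (259,237), emergency stop (290,231), round start button (321,230) and square key (352,230). The hammer lies behind the box, the chisel in front, the jar on the left and the offcut on the right. The scene view agrees. I'll get rough positions first, then look with the wrist camera.

Run:
```python
from h import *
c=cam('top')
for n,p,z in[('rock',(259,237),.07),('stop',(290,231),.092),('start',(321,230),.076),('key',(352,230),.076),('cornBL',(232,207),.05),('BR',(375,196),.05),('FR',(378,254),.05),('FL',(237,264),.05)]: print(n,onz(c,*p,z).round(3))
w=cam('wrist'); print(w['M'].round(3).tolist(),w['fx'],np.array(w['hand_eye']).round(3).tolist())
```

```text
rock [0.484 0.099 0.07 ]
stop [0.499 0.022 0.092]
start [ 0.503 -0.056  0.076]
key [ 0.503 -0.134  0.076]
cornBL [0.562 0.17  0.05 ]
BR [ 0.592 -0.197  0.05 ]
FR [ 0.444 -0.203  0.05 ]
FL [0.416 0.155 0.05 ]
[[-0.261, 0.923, 0.283, 0.241], [-0.965, -0.25, -0.074, 0.581], [0.002, -0.293, 0.956, 0.384], [0.0, 0.0, 0.0, 1.0]] 332.0544399535455 [[0.001, 0.956, 0.293, 0.081], [1.0, -0.001, -0.001, 0.001], [-0.001, 0.293, -0.956, -0.163], [0.0, 0.0, 0.0, 1.0]]
```

Request:
move_arm(
  targets="0.6 -1 0 0.2; 0.6 -1 0 0.2; 0.6 -1 0 0.2; 0.6 -1 0 0.2; 0.6 -1 0 0.2; 0.6 -1 0 0.2; 0.6 -1 0 0.2; 0.6 -1 0 0.2; 0.6 -1 0 0.2; 0.6 -1 0 0.2",
  gripper=0,
)

```text
time_s: 1.03
tcp_pos: [0.3139, 0.3517, 0.2225]
ee_rot: [[0.996, -0.089, -0.0], [-0.089, -0.996, 0.0], [-0.0, -0.0, -1.0]]
wrist_force: [0.4, -0.1, -0.1]
gripper_width: 0.33
gripper_force: 0.0
```

Request:
move_arm(
  targets="0.6 -1 0 0.2; 0.6 -1 0 0.2; 0.6 -1 0 0.2; 0.6 -1 0 0.2; 0.6 -1 0 0.2; 0.6 -1 0 0.2; 0.6 -1 0 0.2; 0.6 -1 0 0.2; 0.6 -0.5 0 0.2; 0.6 -0.5 0 0.2",
)

```text
time_s: 1.87
tcp_pos: [0.464, 0.1267, 0.2226]
ee_rot: [[0.996, 0.084, -0.0], [0.084, -0.996, 0.0], [0.0, -0.0, -1.0]]
wrist_force: [-0.5, 0.9, 0.4]
gripper_width: 0.007
gripper_force: 0.0
```

Request:
move_arm(
  targets="1 0 0 0; 0.5 0 0 0; 0 0 0 0; 0 0 0 0",
)

```text
time_s: 2.2
tcp_pos: [0.5009, 0.1279, 0.2219]
ee_rot: [[0.997, 0.083, -0.001], [0.083, -0.997, -0.001], [-0.002, 0.0, -1.0]]
wrist_force: [0.3, 0.6, -0.5]
gripper_width: 0.004
gripper_force: 0.0
```

Run:
```python
from h import *
import pickle
s=sense(); print(s['tcp_pos'],s['ee_rot'],s['wrist_force'],s['gripper_width'],s['time_s'],s['joint_velocities'].round(2))
w=cam('wrist'); pickle.dump(w,open('w1.pkl','wb'))
for p in[(.484,.099,.07),(.499,.022,.092),(.503,-.056,.076),(.503,-.134,.076)]: print(proj(w,p))
i=w['image']; i=cv2.convertScaleAbs(i,alpha=1.6); cv2.imwrite('pics/w1.png',i)
```

```text
[0.50092107 0.12789493 0.22190022] [[ 9.96540593e-01  8.30943361e-02 -1.47550710e-03]
 [ 8.30936502e-02 -9.96541607e-01 -5.20312754e-04]
 [-1.51363926e-03  3.95907509e-04 -9.99998776e-01]] [ 0.32620828  0.56614315 -0.54502635] 0.004325964865916007 2.2 [ 0.84 -1.38 -1.44 -0.21 -0.17 -0.12]
(np.float64(308.1818953389586), np.float64(206.69436711661135))
(np.float64(394.74070706165776), np.float64(205.17615310344127))
(np.float64(469.45152373508955), np.float64(202.78046831435788))
(np.float64(547.8178058238241), np.float64(209.2001224835988))
```

View pics/w1.png

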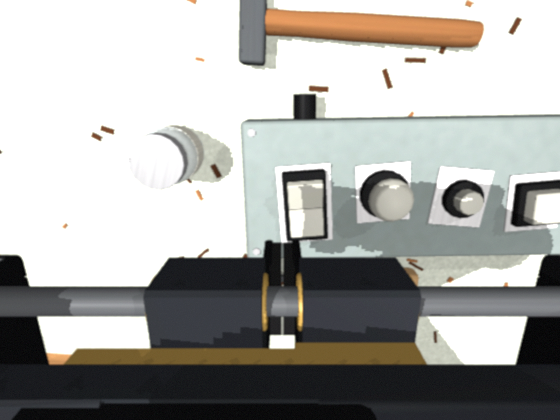

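The wrist view shows the rocker paddle (306,205), stop (390,198), start button (466,200) and key (545,207), all matching the top-camera projections. Next is a second wrist view, shifted in -y.

Request:
move_arm(
  targets="0 -1 0 0; 0 -1 0 0; 0 -1 0 0; 0 -1 0 0; 0 -1 0 0; 0 -1 0 0; 0 -1 0 0; 0 0 0 0; 0 0 0 0; 0 0 0 0",
)

```text
time_s: 3.08
tcp_pos: [0.5005, -0.0463, 0.2228]
ee_rot: [[0.996, 0.085, 0.0], [0.085, -0.996, 0.0], [0.0, -0.0, -1.0]]
wrist_force: [-0.0, -0.4, -0.2]
gripper_width: 0.005
gripper_force: 0.0
```

Run:
```python
from h import *
import pickle
w=cam('wrist'); pickle.dump(w,open('w2.pkl','wb'))
print(sense()['tcp_pos'])
a=pickle.load(open('w1.pkl','rb'))['image'][150:260,260:560]; b=w['image'][150:260,60:460]
z=lambda i:cv2.resize(i,None,fx=2,fy=2,interpolation=cv2.INTER_CUBIC)
A=z(a);A=cv2.copyMakeBorder(A,0,0,0,200,cv2.BORDER_CONSTANT)
cv2.imwrite('pics/w12.png',np.vstack([A,z(b)]))
```

```text
[ 0.50067794 -0.0460228   0.22275521]
```

View pics/w12.png

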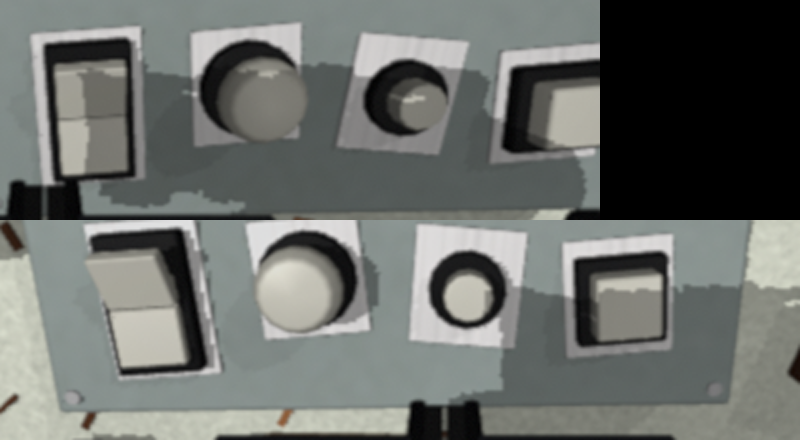

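```bash
cat > t.py <<'E'
from h import *
import pickle
w1,w2=[pickle.load(open(f'w{i}.pkl','rb')) for i in(1,2)]
A=lambda p:(260+p[0]/2,150+p[1]/2)
B=lambda p:(60+p[0]/2,150+(p[1]-220)/2)
def tri(r):
    M=np.zeros((3,3));q=np.zeros(3)
    for o,d in r:
        d=d/np.linalg.norm(d);P=np.eye(3)-np.outer(d,d);M+=P;q+=P@o
    return np.linalg.solve(M,q)
E
python3 - <<'E'
from t import *
for n,a,b,z in[('start',(422,105),(467,298),.076),('hingeL',(58,118),(110,311),.068),('hingeR',(129,117),(178,304),.068),('farL',(55,64),(88,257),.08),('farR',(126,60),(158,247),.08),('nearL',(62,177),(118,372),.068),('nearR',(128,175),(189,365),.068),('keyLf',(553,87),(597,277),.075),('keyLn',(553,147),(597,342),.075)]:
    print(n,tri([ray(w1,*A(a)),ray(w2,*B(b))]).round(4),onz(w1,*A(a),z)[:2].round(4),onz(w2,*B(b),z)[:2].round(4))
k=[(597,277),(662,271),(664,339),(597,342)]
K=np.array([onz(w2,*B(p),.075) for p in k]);print(K.round(4),K.mean(0))
E
```

```text
start [ 0.5023 -0.0586  0.0742] [ 0.5034 -0.0574] [ 0.502  -0.0585]
hingeL [0.4782 0.1176 0.0661] [0.4794 0.1177] [0.4782 0.1167]
hingeR [0.4842 0.0826 0.0695] [0.4829 0.0823] [0.4847 0.083 ]
farL [0.5074 0.1219 0.075 ] [0.5097 0.1221] [0.5075 0.1194]
farR [0.5138 0.0885 0.0759] [0.5144 0.0891] [0.515  0.0868]
nearL [0.4482 0.1129 0.0712] [0.4477 0.1127] [0.4459 0.1146]
nearR [0.4519 0.0789 0.0671] [0.4517 0.079 ] [0.4529 0.0784]
keyLf [ 0.5172 -0.1197  0.0739] [ 0.5174 -0.1189] [ 0.5174 -0.1195]
keyLn [ 0.4884 -0.1224  0.0825] [ 0.4872 -0.1284] [ 0.485  -0.1245]
[[ 0.5174 -0.1195  0.075 ]
 [ 0.523  -0.1499  0.075 ]
 [ 0.4894 -0.157   0.075 ]
 [ 0.485  -0.1245  0.075 ]] [ 0.50370205 -0.13770725  0.075     ]
```

Request:
move_arm(
  targets="0 1 0 0.2; 0 1 0 0.2; 0 1 0 0.2; 0 1 0 0.2; 0 1 0 0; 0.1 1 0 0; 0 0 -1 0; 0 0 -1 0; 0 0 -1 0; 0 0 -1 0",
)

```text
time_s: 3.97
tcp_pos: [0.5031, 0.1048, 0.1218]
ee_rot: [[0.988, 0.156, 0.001], [0.156, -0.988, 0.001], [0.001, -0.0, -1.0]]
wrist_force: [0.3, 0.3, 0.3]
gripper_width: 0.002
gripper_force: 0.0
```

Request:
move_arm(
  targets="0 0 -0.6 0; 0 0 0 0; 0 0 0 0; 0 0 0 0",
)

```text
time_s: 4.3
tcp_pos: [0.5043, 0.1042, 0.1088]
ee_rot: [[0.988, 0.155, 0.002], [0.155, -0.988, 0.001], [0.002, -0.0, -1.0]]
wrist_force: [0.7, -0.2, -0.5]
gripper_width: 0.004
gripper_force: 0.0
```

Run:
```python
from h import *
w=cam('wrist'); s=sense(); print(s['tcp_pos'],proj(w,s['tcp_pos']))
for p in[(.4812,.1,.068),(.503,.1035,.077)]: print(proj(w,p))
cv2.imwrite('pics/w3.png',cv2.resize(cv2.convertScaleAbs(w['image'][150:400,130:430],alpha=1.5),None,fx=2,fy=2))
```

```text
[0.50449476 0.10414736 0.10904802] (np.float64(279.98062034748335), np.float64(257.9322528825682))
(np.float64(281.03415936570354), np.float64(262.5771412608018))
(np.float64(280.8967400213338), np.float64(237.5057710097538))
```

View pics/w3.png

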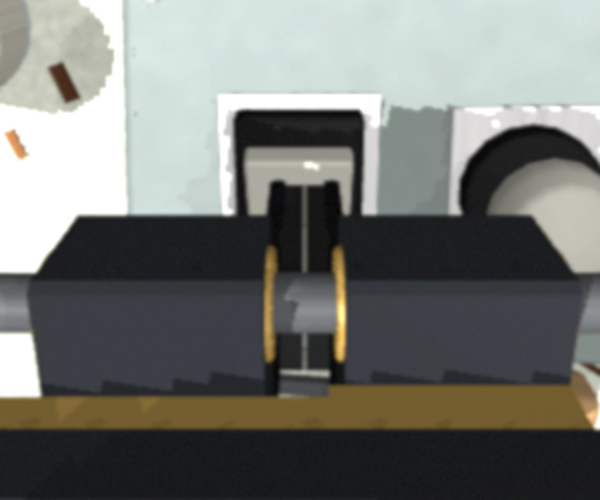

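The fingertips line up with the raised half, whose far edge is near pixel (280,226). Now I'll press it.

Request:
move_arm(
  targets="0 0 -0.4 0; 0 0 -0.4 0; 0 0 -0.2 0; 0 0 -0.2 0; 0 0 -0.1 0; 0 0 -0.1 0; 0 0 -0.1 0; 0 0 -0.1 0; 0 0 0 0; 0 0 0 0",
)

```text
time_s: 5.18
tcp_pos: [0.5049, 0.1036, 0.0684]
ee_rot: [[0.988, 0.154, 0.003], [0.154, -0.988, 0.001], [0.003, -0.0, -1.0]]
wrist_force: [3.1, -1.1, 4.7]
gripper_width: 0.004
gripper_force: 2.8
```

Request:
move_arm(
  targets="0 0 -0.05 0; 0 0 -0.05 0; 0 0 0 0; 0 0 0 0",
)

```text
time_s: 5.52
tcp_pos: [0.505, 0.1036, 0.0682]
ee_rot: [[0.988, 0.155, 0.004], [0.155, -0.988, 0.001], [0.004, 0.0, -1.0]]
wrist_force: [-2.3, -1.0, 20.5]
gripper_width: 0.002
gripper_force: 10.2
```

The rocker is at its hard stop: tip at 68 mm, 20 N. Lifting and moving over to the key.

Request:
move_arm(
  targets="0 0 0.4 0; 0 0 1 0; 0 0 1 0; 0 0 1 0; 0 0 1 0; 0 0 0.6 0; 0 -1 0 0; 0 -1 0 0; 0 0 0 0; 0 0 0 0",
)

```text
time_s: 6.35
tcp_pos: [0.5023, 0.0524, 0.1891]
ee_rot: [[0.989, 0.151, -0.003], [0.151, -0.989, 0.0], [-0.003, -0.0, -1.0]]
wrist_force: [-1.1, 0.4, -0.7]
gripper_width: 0.004
gripper_force: 0.0
```

Run:
```python
from h import *
import pickle
w=cam('wrist'); pickle.dump(w,open('w4.pkl','wb')); print(sense()['tcp_pos'])
for p in[(.4812,.1,.068),(.5022,-.0585,.075),(.5037,-.1377,.075)]: print(proj(w,p))
cv2.imwrite('pics/w4.png',cv2.resize(cv2.convertScaleAbs(w['image'][100:300,160:560],alpha=1.3),None,fx=2,fy=2))
```

```text
[0.50264972 0.05300552 0.18922997]
(np.float64(224.77775705050192), np.float64(210.7632091888417))
(np.float64(404.84492904919676), np.float64(216.92971425778688))
(np.float64(491.57918565792545), np.float64(228.13129270456363))
```

View pics/w4.png

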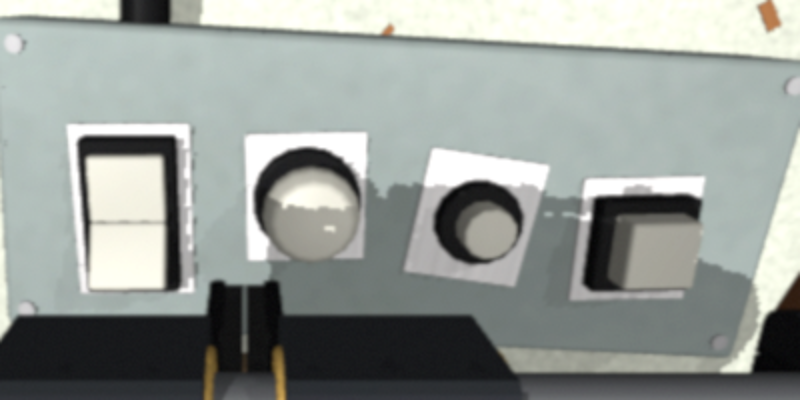

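The rocker is over, and the key (491,228) and start button (405,217) sit exactly where predicted. Next, the key.

Request:
move_arm(
  targets="0 -1 0 0; 0 -1 0 0; 0 -1 0 0; 0 -1 0 0; 0 -1 0 0; 0 -1 0 0; 0 -1 0 0; 0.05 -0.6 0 0; 0 0 0 0; 0 0 0 0",
)

```text
time_s: 7.23
tcp_pos: [0.5046, -0.1365, 0.1893]
ee_rot: [[0.988, 0.153, -0.002], [0.153, -0.988, 0.0], [-0.001, -0.001, -1.0]]
wrist_force: [0.4, 0.1, -0.4]
gripper_width: 0.01
gripper_force: 0.0
```

Request:
move_arm(
  targets="0 0 -1 0; 0 0 -1 0; 0 0 -1 0; 0 0 -1 0; 0 0 -0.2 0; 0 0 0 0; 0 0 0 0",
)

```text
time_s: 7.82
tcp_pos: [0.5056, -0.1361, 0.0858]
ee_rot: [[0.988, 0.155, 0.001], [0.155, -0.988, -0.0], [0.001, 0.0, -1.0]]
wrist_force: [-0.2, 1.2, 0.5]
gripper_width: 0.004
gripper_force: 0.0
```

Request:
move_arm(
  targets="-0.05 -0.06 -0.2 0; 0 0 -0.2 0; 0 0 -0.1 0; 0 0 -0.1 0; 0 0 -0.1 0; 0 0 -0.1 0; 0 0 0 0; 0 0 0 0",
)

```text
time_s: 8.48
tcp_pos: [0.5046, -0.1382, 0.0663]
ee_rot: [[0.988, 0.154, 0.002], [0.154, -0.988, -0.0], [0.002, 0.001, -1.0]]
wrist_force: [-0.6, 2.4, 9.5]
gripper_width: 0.004
gripper_force: 4.6
```

Request:
move_arm(
  targets="0 0 -0.06 0; 0 0 -0.04 0; 0 0 0 0; 0 0 0 0",
)

```text
time_s: 8.82
tcp_pos: [0.5046, -0.1382, 0.0661]
ee_rot: [[0.988, 0.155, 0.003], [0.155, -0.988, -0.001], [0.003, 0.001, -1.0]]
wrist_force: [-5.9, 4.9, 24.3]
gripper_width: 0.006
gripper_force: 11.8
```

The key is at its stop (66 mm, 24 N). Now the start button.

Request:
move_arm(
  targets="0 0 0.5 0; 0 0 1 0; 0 0 0.5 0; 0 1 0 0; 0 1 0 0; -0.1 1 0 0; 0 0.2 0 0; 0 0 -0.5 0; 0 0 -0.4 0; 0 0 0 0",
)

```text
time_s: 9.65
tcp_pos: [0.4989, -0.0587, 0.0878]
ee_rot: [[0.988, 0.153, -0.006], [0.153, -0.988, -0.001], [-0.006, -0.0, -1.0]]
wrist_force: [0.3, -0.5, -1.3]
gripper_width: 0.002
gripper_force: 0.0
```

Request:
move_arm(
  targets="0 0 0 0; 0 0 0 0",
)

```text
time_s: 9.82
tcp_pos: [0.5012, -0.0587, 0.0902]
ee_rot: [[0.988, 0.153, -0.0], [0.153, -0.988, -0.0], [-0.0, 0.0, -1.0]]
wrist_force: [0.7, 0.0, 0.3]
gripper_width: 0.004
gripper_force: 0.0
```

Request:
move_arm(
  targets="0.04 0 -0.3 0; 0 0 -0.2 0; 0 0 -0.1 0; 0 0 -0.1 0; 0 0 -0.1 0; 0 0 -0.1 0; 0 0 -0.1 0; 0 0 0 0; 0 0 0 0",
)

```text
time_s: 10.57
tcp_pos: [0.5018, -0.0585, 0.0663]
ee_rot: [[0.988, 0.154, -0.0], [0.154, -0.988, -0.001], [-0.001, 0.001, -1.0]]
wrist_force: [-4.9, -0.2, 12.1]
gripper_width: 0.005
gripper_force: 6.0
```

Request:
move_arm(
  targets="0 0 -0.06 0; 0 0 -0.04 0; 0 0 0 0; 0 0 0 0",
)

```text
time_s: 10.9
tcp_pos: [0.5019, -0.0585, 0.0661]
ee_rot: [[0.988, 0.155, 0.0], [0.155, -0.988, -0.001], [-0.0, 0.001, -1.0]]
wrist_force: [-9.8, 2.2, 27.2]
gripper_width: 0.004
gripper_force: 13.7
```

The start button is at its stop. Lifting clear for a last look.

Request:
move_arm(
  targets="0 0 0.5 0; 0 0 1 0; 0 0 1 0; 0 0 1 0; 0 0 1 0; 0 0 1 0; 0 0 0.5 0; 0 0 0 0; 0 0 0 0; 0 0 0 0",
)

```text
time_s: 11.73
tcp_pos: [0.5013, -0.0582, 0.2111]
ee_rot: [[0.988, 0.153, -0.002], [0.153, -0.988, 0.0], [-0.002, -0.001, -1.0]]
wrist_force: [-0.1, -0.1, -0.6]
gripper_width: 0.004
gripper_force: 0.0
```

Run:
```python
from h import *
w=cam('wrist'); s=sense();print(s['tcp_pos'],s['wrist_force'])
cv2.imwrite('pics/w5.png',cv2.resize(cv2.convertScaleAbs(w['image'][100:300,80:480],alpha=1.3),None,fx=2,fy=2))
```

```text
[ 0.50116492 -0.05831771  0.21087045] [-0.91254239 -0.05490264 -0.65103248]
```

View pics/w5.png

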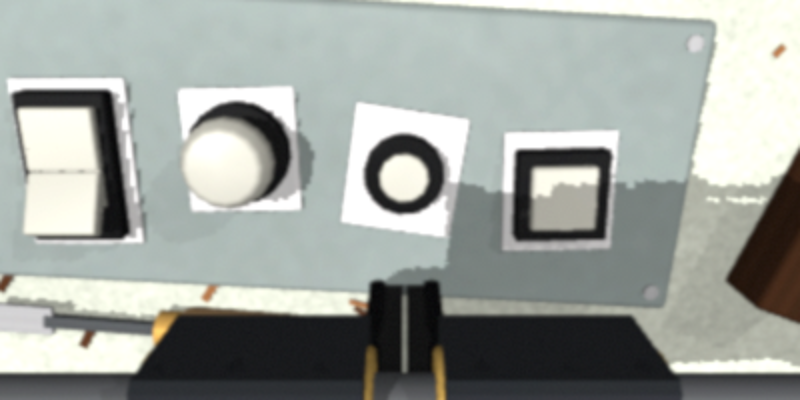

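The start button (404,178) and key (565,198) are flush in their housings, the rocker (62,170) is tipped, and the stop (228,162) is untouched.

```bash
python3 -c "from station import *; print(finish_job())"
```

```text
the job is handed in; nothing more can be done
None
```

The job is handed in: I tipped the rocker fully over, then pressed the square key and then the round start button fully in, each to its hard stop; the emergency stop and loose items were not touched, and the hand is clear.

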